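# Push the serving tray home into the corner guide

### The arm

A 6-joint arm with a two-finger parallel gripper is mounted at the origin on the work surface. World frame = base frame: x ahead of the robot, y to its left, z up, the work surface at z = 0. Lengths are in m, angles in degrees, forces in N, time in s.
With the tool pointing down it reaches from about 0.3 to 0.75 m from the base axis. Payload 8.5 kg.
Tool frame: the origin (TCP) lies between the finger pads; the fingertips stand 8 mm ahead of it and the grasp point (between the pads) lies 11 mm behind it; y points along the fingers, z is the direction in which the jaws open and shut, and the axes are right-handed (so a half turn about y gives the same grasp; the last joint's range is limited). The gripper opens to 85 mm and grips with 20 to 120 N. Pads are 22 mm wide; open, the fingers measure 114 mm over their backs; the gripper's body (76 mm by 85 mm) begins 54 mm behind the grasp point. The pads swing forward as they close: fully open they stand 13 mm farther back than shut.
Start: joints at [59.857, 21.807, 74.336, -0, 83.858, -12.336], TCP at [0.168, 0.524, 0.204] pointing down, gripper open.
Joint ranges: [-178.18, 178.18], [-50.72, 133.34], [12.68, 142.11], [-81.47, 261.47], [9.98, 163.14], [-165.26, 165.26]. Speed limits (degrees/s): [136.94, 136.94, 180, 180, 180, 180].

### API

Orientations are given as a 3x3 rotation matrix whose columns are the frame's x, y, z axes.
In Python, from rig import env, get_image gives the robot as it stands.
- The arm moves only by the tool move_arm, never from a script. Its argument "targets" is one flat list of numbers, 6 for each row, row after row: the shift along the tool's x, y, z in mm, then the turn, a rotation vector about the tool's x, y, z in rad. A call has exactly 5 rows; each row shifts and turns the commanded pose from where the row before left it, along the tool's axes as they then stand; what a row does not reach is not made up. A row lasts 1/8 s, in which the tool goes at most 62.5 mm and 10.7 degrees, less where a joint would pass 70% of its speed; a pose out of reach is approached as far as the arm can. A call is refused whole if a number of a shift passes 62.5 or a number of a turn 0.188, either way. A call with a gripper value outside its range is refused whole. "hand" is the opening, from -1 (shut) to 1 (fully open), so that 0 is half open, set as the call begins (left out, the last holds). The fingers move at their own pace and stop on an object; "squeeze" is the grip in N (left out, the last holds). Time passes only in rows, so rows that do not move let the fingers close, or fill a call up. It gives the time, the measured TCP pose, the force and the opening at its end, in the units of the state.
- env.observe(): the state, without advancing time (a new reading comes with each control period).
- get_image(name): name is "scene" or "top" or "wrist"; returns a dict with "pixels" (400x640x3 uint8, red, green, blue), "z_map" (400x640 float32, m along the optical axis (not along the pixel's ray), 0 where there is no reading), "intrinsics" (3x3 intrinsics, pixels), "R" (3x3) and "t" (3): a world point X has camera coordinates R X + t; the wrist camera has in their place "mount" (4x4, takes a point from camera to tool coordinates, whose origin is the TCP and whose axes are the tool frame's). Camera axes: x right, y down, z forward; pixel columns grow to the right and rows downward; lengths in m; the calibration is good to about 2 mm. The wrist camera is an equidistant fisheye: a pixel r from the principal point sees the ray r / f radians off the axis. A picture is of the moment at which its call begins: read the wrist's pose just before it.
- env.close_job(): hands the job in, once; it reports no verdict.
The state is a dict: "time_s": time; "q": joint angles; "qvel": joint speeds; "joint_efforts": joint torques, N m; "position": TCP position; "tool_rot": TCP orientation; "ft_force": force on the tool from outside, world axes, zero at the start; "wrist_torque": the same for the moment, N m; "grip_width": finger opening in m.
Only numpy, scipy, OpenCV 4.12 (cv2) and the standard library are available. Lean on these libraries where they do the work, as an engineer would, in place of code of your own. Each camera call takes 0.05 s, during which the arm holds its last target.

### The job

Push the aluminium tray along the table, without lifting it, home into the corner of the L-shaped wooden guide: its far long side flat against the guide's long bar and its right-hand short side (as the robot sees it) touching the short bar. The little porcelain bowl rides along standing in the tray; the spoons, timer, cup, rolling pin, turntable and jar stay where they are.

Things in the scene. Friction and masses are not known exactly. Their poses are not given: they have to be found in the camera images.
- stop: L-shaped guide of pale wood fixed to the table: two bars 22 mm wide, 25 mm high. Origin: inside corner, at table height. Long bar: inner face in the plane x = 0 of this frame, running from the corner to y = +418 mm. Short bar: inner face in the plane y = 0, running to x = -110 mm. The tray belongs at x < 0, y > 0. Its +x points away from the robot, turned up to 7 degrees either way.
- tray: Open rectangular tray of plain aluminium, loose, 120 mm (its x) by 170 mm (its y), upright walls 22 mm high, 3 mm thick, floor 3 mm, 0.3 to 0.6 kg; slides on its flat underside. Origin: centre of the underside; x points away from the robot, up to 17 degrees from the guide's x at the start; z up. Home, its origin lies at about x = -60 mm, y = +85 mm in the guide's frame.
- bowl: Small white porcelain dipping bowl, rim 80 mm across, 34 mm high, 0.13 kg, standing loose on the tray's floor. Origin: centre of the underside, z up.
- spoon_near: White porcelain spoon, loose, lying on the table on the robot's side of the guide's corner: bowl 48 mm across and 17 mm high, handle along its +x reaching 92 mm from the origin and up to 33 mm high. Origin: under the spoon's bowl.
- spoon_far: The same kind of porcelain spoon, lying beyond the guide's long bar. Origin: under the spoon's bowl.
- timer: Round kitchen timer with a red dial, 64 mm across, 40 mm high, loose, to the right of the short bar. Origin: centre of the underside.
- cup: White porcelain cup without handle, 72 mm across, 62 mm high, loose, to the left of the tray. Origin: centre of the underside.
- pin: Wooden rolling pin tapered to both ends, 300 mm long (along its x), 35 mm thick, lying loose in a low dark wooden cradle at the near left. Origin: its middle, on its axis.
- turntable (a joint): Angle of the round pale wooden turntable at the near right, 260 mm across, top 30 mm above the table, in rad, counter-clockwise from above; 0 at the start. It turns easily.
- jar: Amber glass jar with black cap, 60 mm across, 95 mm high, standing loose on the turntable. Origin: centre of the underside.
Not all that is in view belongs to the job. Of the things shaped like the tray, the aluminium one is meant. What is shaped like the bowl but turquoise is not meant.

How it is judged (in metres and radians):
At the end, for the whole second after the job is handed in: The tray lies at rest flat on the table, both its sides within 6 mm of the guide's two bars and square to them within 0.04 rad; the bowl stands upright in it; the loose bystanders are within 20 mm of where they began, the turntable within 0.2 rad (x of tray in the frame of stop between -0.066 and -0.055 m and y of tray in the frame of stop between 0.08 and 0.091 m and angle between the x axis of tray and the x axis of stop, either way round below 0.04 rad and height (world z) of tray below 0.004 m and linear speed of tray below 0.01 m/s and distance between bowl and tray below 0.06 m and z of bowl in the frame of tray below 0.008 m and angle between bowl's own z axis and vertical below 0.15 rad and distance of each of spoon_near, spoon_far, timer, cup, pin, jar from where it was at the start of the episode below 0.02 m and value of joint turntable between -0.2 and 0.2 rad); the robot touches nothing.
It fails at once if the tray is lifted or tipped (height (world z) of tray above 0.01 m or angle between tray's own z axis and vertical above 0.1 rad).
It fails at once if the bowl is lifted off, tipped over or knocked out of the tray (z of bowl in the frame of tray above 0.02 m or angle between bowl's own z axis and vertical above 0.5 rad).
It fails at once if a spoon, the timer, cup, rolling pin or jar is moved more than 20 mm (distance of any of spoon_near, spoon_far, timer, cup, pin, jar from where it was at the start of the episode above 0.02 m).
It fails at once if the turntable is turned more than 0.2 rad (value of joint turntable above 0.2 rad or value of joint turntable below -0.2 rad).
It also fails if it takes over 51 s, if anything falls off the work surface, if the arm or the gripper's body presses on something with over 40 N, if the wrist force passes 120 N, or if a joint passes its speed limit or range.

## Working session

There is one attempt and no reset: what is moved stays moved. The work goes in short steps, Python scripts to look and compute and a tool call to move; the robot and the scene stay as the last step left them, time stands still between calls to the robot, and variables do not carry over. Pictures are saved under pics/ and viewed, and the job is handed in when it is done.

Besides the shell and the picture viewer there is one more tool, called after ">>>" by a JSON object that holds its "op" and its "data", one argument or row to a line. move_arm: Moves the arm, as the interface text tells. Its arguments: {"type":"object","properties":{"targets":{"type":"array"},"hand":{"type":"number"},"squeeze":{"type":"number"}},"required":["targets"]}

```bash
ls; mkdir -p pics
python3 - <<'E'
from rig import env,get_image
import cv2,numpy as np
s=env.observe()
for k,v in s.items(): print(k,np.round(v,4).tolist())
for n in ["scene","top"]:
    d=get_image(n); cv2.imwrite(f"pics/{n}0.png",d["pixels"][:,:,::-1]); np.savez(f"{n}0.npz",**d)
    print(n,d["intrinsics"].tolist(),np.round(d["R"],3).tolist(),d["t"])
E
```

```text
pics
time_s 0.0
q [59.8564, 21.8385, 74.3858, 0.001, 83.8577, -12.3354]
qvel [0.0505, -0.0103, 0.0094, 0.0498, 0.0083, 0.0582]
joint_efforts [-0.0002, -44.8466, -23.128, -0.0002, 0.0048, 0.0]
position [0.168, 0.5233, 0.2035]
tool_rot [[0.9521, -0.0007, 0.3058], [-0.3058, -0.0012, 0.9521], [-0.0003, -1.0, -0.0014]]
ft_force [-0.3983, -0.2661, -0.4743]
wrist_torque [0.0001, 0.0085, 0.0502]
grip_width 0.0852
scene [[395.84692794995635, 0.0, 316.13697119550085], [0.0, 395.84692794995635, 203.77023337811616], [0.0, 0.0, 1.0]] [[0.412, 0.911, 0.008], [0.728, -0.325, -0.603], [-0.547, 0.255, -0.797]] [-0.18660805 -0.36569925  1.49660963]
top [[363.6002796672803, 0.0, 318.8412661675075], [0.0, 363.6002796672803, 200.16950177770735], [0.0, 0.0, 1.0]] [[-0.027, -1.0, -0.017], [-0.995, 0.028, -0.098], [0.099, 0.014, -0.995]] [-0.00819943  0.53187002  1.14675621]
```

View pics/scene0.png

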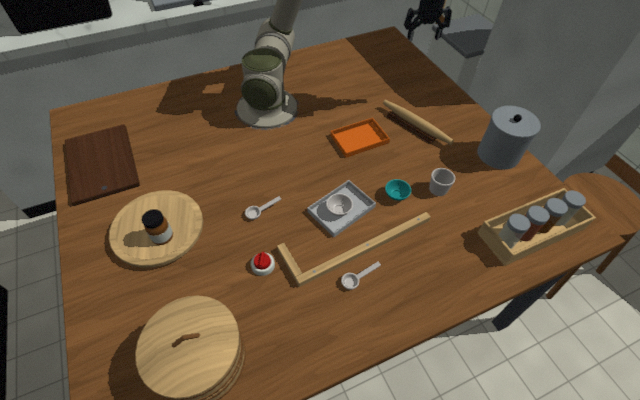

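View pics/top0.png

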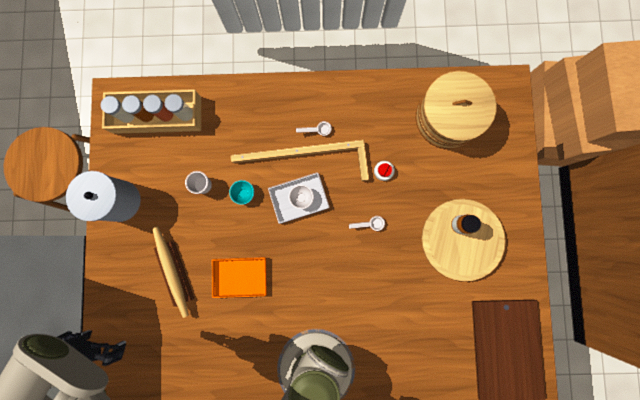

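```bash
cat > h.py <<'E'
import numpy as np,cv2
def load(n): return dict(np.load(n))
def ray(d,u,v,z):
    K=d["intrinsics"];R=d["R"];t=d["t"]
    uv=np.atleast_2d(np.stack([np.ravel(u),np.ravel(v),np.ones(np.size(u))],1)).astype(float)
    r=(R.T@np.linalg.inv(K)@uv.T).T; c=-R.T@t
    return c+r*((z-c[2])/r[:,2])[:,None]
def cloud(d):
    h,w=d["z_map"].shape;u,v=np.meshgrid(np.arange(w),np.arange(h))
    K=d["intrinsics"];Z=d["z_map"]
    P=np.stack([(u-K[0,2])/K[0,0]*Z,(v-K[1,2])/K[1,1]*Z,Z],-1)
    return (P-d["t"])@d["R"]
def heightmap(d): return cloud(d)[...,2]
E
python3 - <<'E'
from h import *
for n,b in [("top",(180,110,420,250)),("scene",(220,160,460,310))]:
    d=load(n+"0.npz"); x0,y0,x1,y1=b
    im=d["pixels"][y0:y1,x0:x1,::-1]
    im=cv2.resize(im,None,fx=3.3,fy=3.3,interpolation=cv2.INTER_CUBIC)
    cv2.imwrite(f"pics/{n}0z.png",im)
    H=cloud(d)
    for nm,uv in dict(top=dict(tab=(330,230),bar=(300,152),bowl=(303,187),trayfl=(285,205),cup=(197,182)),scene=dict(tab=(300,200),bar=(350,257))) [n].items(): print(n,nm,H[uv[1],uv[0]].round(4))
E
```

```text
top tab [ 0.435  -0.0563  0.0022]
top bar [0.6914 0.0346 0.0264]
top bowl [0.5755 0.0272 0.0281]
top trayfl [5.211e-01 8.950e-02 4.000e-04]
top cup [0.6055 0.38   0.0054]
scene tab [ 0.4583 -0.0578 -0.0022]
scene bar [ 0.7133 -0.0165  0.0222]
```

View pics/top0z.png

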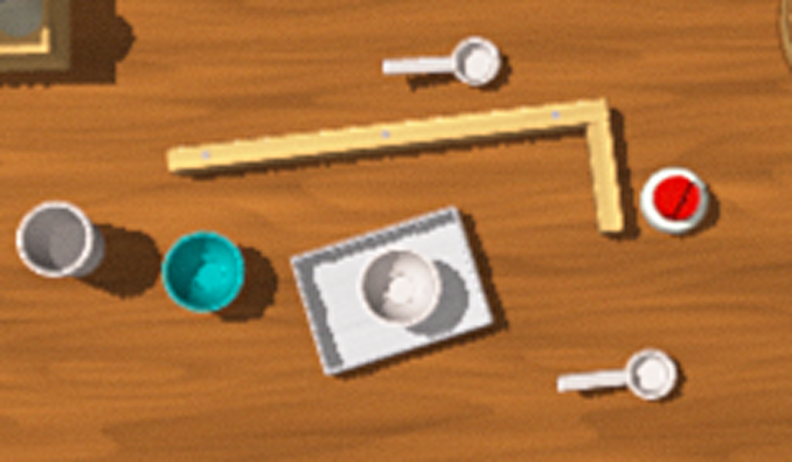

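View pics/scene0z.png

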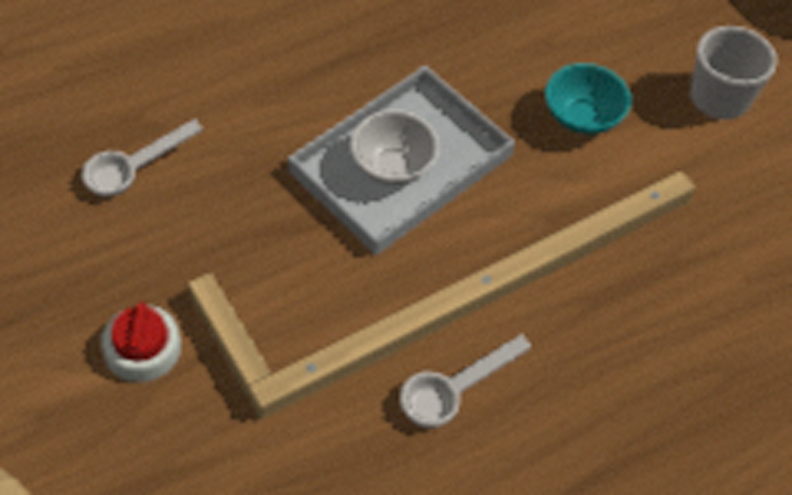

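```bash
cat >> h.py <<'E'
def tray_guide(d,off=(0,0)):
    hsv=cv2.cvtColor(d["pixels"],cv2.COLOR_RGB2HSV);P=cloud(d)
    X,Y=P[...,0],P[...,1]
    roi=(X>0.4)&(X<0.8)&(Y>-0.25)&(Y<0.4)&(P[...,2]<.06)
    wood=roi&(hsv[...,0]>=15)&(hsv[...,0]<=28)&(hsv[...,1]>60)&(hsv[...,2]>130)
    gray=roi&(hsv[...,1]<50)&(hsv[...,2]>60)
    return wood.astype(np.uint8),gray.astype(np.uint8)
E
python3 - <<'E'
from h import *
for n in ["top","scene"]:
    d=load(n+"0.npz"); print(n,"cam",(-d["R"].T@d["t"]).round(3))
    w,g=tray_guide(d)
    for nm,m,z in [("wood",w,.025),("gray",g,.022)]:
        m=cv2.morphologyEx(m,cv2.MORPH_CLOSE,np.ones((3,3)))
        k,l,s,c=cv2.connectedComponentsWithStats(m)
        for i in range(1,k):
            if s[i,4]<60: continue
            v,u=np.nonzero(l==i); p=ray(d,u,v,z)[:,:2]
            r=cv2.minAreaRect(p.astype(np.float32)*1000)
            print(nm,s[i].tolist(),np.round(r[0],1),np.round(r[1],1),round(r[2],2))
            if nm=="wood" and s[i,4]>600 or nm=="gray" and s[i,4]>1000:
                cs,_=cv2.findContours((l==i).astype(np.uint8),cv2.RETR_EXTERNAL,cv2.CHAIN_APPROX_NONE)
                a=cv2.approxPolyDP(cs[0],4,True)[:,0]
                print(a.tolist()); print((ray(d,a[:,0],a[:,1],z)[:,:2]*1000).round(1).tolist())
E
```

```text
top cam [ 0.416 -0.039  1.193]
wood [210, 121, 159, 64, 2040] [715.7  60.8] [519.5 201.6] 81.5
[[367, 141], [363, 131], [358, 134], [352, 128], [342, 129], [352, 137], [345, 140], [336, 129], [345, 121], [333, 124], [342, 134], [334, 142], [286, 148], [290, 140], [299, 143], [291, 137], [277, 145], [268, 141], [269, 150], [249, 148], [246, 153], [245, 148], [220, 161], [213, 156], [210, 166], [225, 158], [233, 162], [356, 147], [347, 156], [338, 154], [349, 158], [347, 169], [334, 163], [330, 167], [340, 165], [349, 177], [359, 176], [362, 184], [368, 179]]
[[721.7, -185.6], [755.6, -173.9], [746.0, -157.1], [766.8, -138.2], [764.5, -105.2], [736.6, -137.1], [727.3, -113.8], [765.1, -85.5], [791.2, -116.0], [782.3, -76.2], [747.7, -104.7], [721.7, -77.6], [706.5, 80.3], [732.9, 66.7], [721.9, 37.3], [742.9, 63.2], [717.5, 109.7], [731.8, 139.2], [701.5, 136.3], [710.2, 202.0], [693.8, 212.0], [710.7, 215.2], [669.7, 297.7], [687.1, 320.8], [654.1, 330.6], [679.2, 281.3], [665.1, 255.0], [702.8, -149.0], [673.7, -118.5], [681.3, -89.4], [666.9, -124.8], [630.8, -117.1], [651.8, -75.4]
[... 1856 characters left out ...]
cene cam [ 1.162 -0.33   0.974]
wood [277, 212, 154, 71, 1408] [644.3  38.2] [131.  441.2] 4.75
[[430, 216], [424, 212], [305, 272], [284, 243], [277, 246], [300, 282]]
[[688.6, 261.2], [669.1, 253.2], [706.1, -147.6], [599.5, -165.5], [600.7, -186.8], [727.4, -171.0]]
gray [430, 168, 25, 28, 501] [586.3 369.2] [ 68.5 114.4] 30.01
gray [307, 180, 69, 57, 2044] [548.6  38.8] [129.3 179.7] 16.18
[[349, 180], [307, 208], [333, 236], [375, 204]]
[[465.2, 108.1], [512.1, -57.2], [633.0, -29.3], [581.9, 136.3]]
gray [245, 196, 36, 23, 263] [ 459.5 -175.2] [ 47.8 116.2] 0.19
gray [262, 253, 13, 22, 107] [ 642.6 -226. ] [27.9 64.5] 55.36
gray [341, 262, 40, 28, 360] [766.2 -13.4] [ 45.  119.1] 14.43
```

Run:
```python
from h import *
d=load("top0.npz")
# subpixel bar edges: profile of saturation/value across inner long edge (columns)
im=cv2.GaussianBlur(d["pixels"],(3,3),0).astype(float); R=im[...,1]
def edge(prof): # largest drop
    g=np.diff(prof); i=int(np.argmax(np.abs(g)))
    if 0<i<len(g)-1:
        a,b,c=np.abs(g[i-1:i+2]); off=(a-c)/(2*(a-2*b+c)) if a-2*b+c else 0
    else: off=0
    return i+off+.5
pts=[];
for u in range(240,352):
    v0=161.2+(u-240)*(147.9-161.2)/(358-240)
    a=int(v0)-4; pts.append((u,a+edge(R[a:a+9,u])))
p=ray(d,*np.array(pts).T,.025)[:,:2]*1000
q=[]
for v in range(153,176):
    u0=359+(v-148)*.09; a=int(u0)-4; q.append((a+edge(R[v,a:a+9]),v))
s=ray(d,*np.array(q).T,.025)[:,:2]*1000
def fit(p):
    vx,vy,x,y=cv2.fitLine(p.astype(np.float32),cv2.DIST_HUBER,0,.01,.01).ravel(); return np.array([x,y]),np.array([vx,vy])
a,da=fit(p);b,db=fit(s)
if da[1]<0: da=-da
if db[0]<0: db=-db
print("long yaw",np.degrees(np.arctan2(-da[0],da[1])),"short yaw",np.degrees(np.arctan2(db[1],db[0])))
t=np.linalg.solve(np.stack([da,-db],1),b-a);print("corner",a+t[0]*da)
n=np.array([-da[1],da[0]]);print("res",np.std((p-a)@n),len(s))
```

```text
long yaw 4.874976 short yaw 4.8321977
corner [ 703.0823  -152.98886]
res 0.4545629894078006 23
```

>>> {"op": "move_arm", "data": {
  "targets": [40,0,-37,0,0,0,40,0,-37,0,0,0,40,0,-37,0,0,0,40,0,-37,0,0,0,40,0,-37,0,0,0],
  "hand": 1
}}

```text
time_s: 0.72
position: [0.3025, 0.2847, 0.204]
tool_rot: [[0.952, -0.0, 0.306], [-0.306, -0.0, 0.952], [-0.0, -1.0, -0.0]]
ft_force: [1.7, 0.3, 0.0]
grip_width: 0.0854
```

>>> {"op": "move_arm", "data": {
  "targets": [40,0,-37,0,0,0,40,0,-37,0,0,0,40,0,-37,0,0,0,40,0,-37,0,0,0,40,0,-37,0,0,0]
}}

```text
time_s: 1.35
position: [0.4364, 0.0473, 0.204]
tool_rot: [[0.952, -0.0, 0.306], [-0.306, 0.0, 0.952], [-0.0, -1.0, 0.0]]
ft_force: [0.5, 0.5, -0.1]
grip_width: 0.0851
```

>>> {"op": "move_arm", "data": {
  "targets": [0,0,0,0,-0.148,0,0,0,0,0,-0.148,0,0,0,0,0,-0.148,0,0,0,0,0,-0.148,0,0,0,0,0,0,0]
}}

```text
time_s: 1.98
position: [0.4357, 0.049, 0.2039]
tool_rot: [[0.961, -0.001, -0.276], [0.276, 0.0, 0.961], [-0.001, -1.0, 0.0]]
ft_force: [0.1, -1.2, -0.5]
grip_width: 0.0854
```

Take a wrist picture here to check the tray and the fingers.

```bash
cat >> h.py <<'E'
def wray(d,s,u,v,z):
    K=d["intrinsics"];M=d["mount"];x=(np.ravel(u)-K[0,2])/K[0,0];y=(np.ravel(v)-K[1,2])/K[1,1]
    th=np.hypot(x,y);k=np.where(th>1e-9,np.sin(th)/np.maximum(th,1e-9),1)
    c=np.stack([x*k,y*k,np.cos(th)],1)
    R=np.array(s["tool_rot"]);p=np.array(s["position"])
    r=c@(R@M[:3,:3]).T; o=R@M[:3,3]+p
    return o+r*((z-o[2])/r[:,2])[:,None]
E
python3 - <<'E'
from h import *
from rig import env,get_image
import pickle
s=env.observe();d=get_image("wrist");pickle.dump((s,d),open("w1.pkl","wb"))
cv2.imwrite("pics/w1.png",d["pixels"][:,:,::-1]);print(d["intrinsics"],d["mount"].round(3))
E
```

```text
[[309.70691629   0.         315.8752032 ]
 [  0.         309.70691629 198.37854255]
 [  0.           0.           1.        ]] [[-0.     0.959  0.282 -0.071]
 [-0.    -0.282  0.959 -0.169]
 [ 1.     0.     0.001  0.001]
 [ 0.     0.     0.     1.   ]]
```

View pics/w1.png

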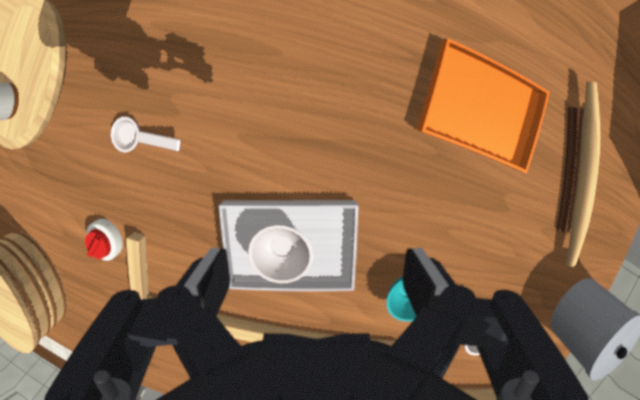

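Run:
```python
from h import *
import pickle
s,d=pickle.load(open("w1.pkl","rb"))
p=wray(d,s,[218,358,355],[201,201,291],.022)[:,:2]*1000;print(p.round(1))
print("yaw near",np.degrees(np.arctan2(-(p[1]-p[0])[0],(p[1]-p[0])[1])),np.linalg.norm(p[1]-p[0]))
# white rect
hsv=cv2.cvtColor(d["pixels"],cv2.COLOR_RGB2HSV)
g=((hsv[...,1]<50)&(hsv[...,2]>70)).astype(np.uint8);g[:, :200]=0;g[:,375:]=0;g[:190]=0;g[300:]=0
v,u=np.nonzero(g);q=wray(d,s,u,v,.022)[:,:2]*1000
print(cv2.minAreaRect(q.astype(np.float32)))
# fingertip: rays in tool coords hit plane z=+-43
K=d["intrinsics"];M=d["mount"]
for u,v,z in [(412,250,.043),(225,250,-.043),(422,250,.05)]:
    x,y=(u-K[0,2])/K[0,0],(v-K[1,2])/K[1,1];t=np.hypot(x,y)
    r=M[:3,:3]@np.array([x*np.sin(t)/t,y*np.sin(t)/t,np.cos(t)]);o=M[:3,3]
    print("tip tool xyz",(o+r*(z-o[2])/r[2]).round(4))
```

```text
[[502.7 -55.5]
 [455.6 108. ]
 [576.8 145.5]]
yaw near 16.077165580776285 170.139044768789
((544.2554321289062, 24.05504608154297), (126.45235443115234, 210.89102172851562), 16.05913543701172)
tip tool xyz [-0.0124 -0.0503  0.043 ]
tip tool xyz [-0.0067 -0.0386 -0.043 ]
tip tool xyz [-0.0095 -0.0447  0.05  ]
```

>>> {"op": "move_arm", "data": {
  "targets": [1,34,-17,0,0,0,1,38,-17,0,0,0,0,38,0,0,0,0,0,38,0,0,0,0,0,36,0,0,0,0]
}}

```text
time_s: 2.65
position: [0.4472, 0.0169, 0.019]
tool_rot: [[0.962, 0.0, -0.274], [0.274, -0.0, 0.962], [0.0, -1.0, -0.0]]
ft_force: [0.5, -0.6, 0.2]
grip_width: 0.0856
```

>>> {"op": "move_arm", "data": {
  "targets": [0,3,0,0,0,0,0,2,0,0,0,0,0,2,0,0,0,0,0,1,0,0,0,0,0,0,0,0,0,0]
}}

```text
time_s: 3.28
position: [0.4474, 0.0169, 0.0125]
tool_rot: [[0.961, 0.001, -0.277], [0.277, -0.0, 0.961], [0.001, -1.0, -0.0]]
ft_force: [-0.3, -0.1, -0.6]
grip_width: 0.0854
```

>>> {"op": "move_arm", "data": {
  "targets": [0,1,0,0,0,0,0,1,0,0,0,0,0,1,0,0,0,0,0,1,0,0,0,0,0,0,0,0,0,0]
}}

```text
time_s: 3.9
position: [0.4472, 0.0169, 0.008]
tool_rot: [[0.961, -0.0, -0.277], [0.277, 0.0, 0.961], [-0.0, -1.0, 0.0]]
ft_force: [-1.0, -0.1, 0.8]
grip_width: 0.0853
```

Run:
```python
from h import *
from rig import env,get_image
d=get_image("scene")
im=d["pixels"][130:280,230:470,::-1]
cv2.imwrite("pics/s2.png",cv2.resize(im,None,fx=3.3,fy=3.3,interpolation=cv2.INTER_CUBIC))
```

```text
(no output)
```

View pics/s2.png

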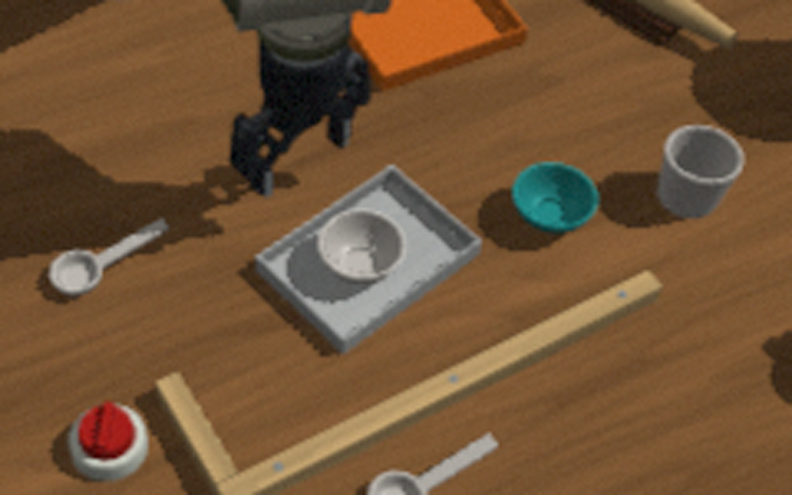

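>>> {"op": "move_arm", "data": {
  "targets": [5,0,0,0,0,0,4,0,0,0,0,0,4,0,0,0,0,0,4,0,0,0,0,0,4,0,0,0,0,0]
}}

```text
time_s: 4.58
position: [0.4677, 0.0228, 0.0081]
tool_rot: [[0.961, -0.0, -0.278], [0.278, 0.0, 0.961], [-0.0, -1.0, 0.0]]
ft_force: [-0.5, -0.4, -0.2]
grip_width: 0.0853
```

>>> {"op": "move_arm", "data": {
  "targets": [4,0,0,0,0.0,0,5,0,0,0,0.01,0,6,0,0,0,0.02,0,6,0,0,0,0.02,0,6,0,0,0,0.02,0]
}}

```text
time_s: 5.2
position: [0.4939, 0.0298, 0.0081]
tool_rot: [[0.978, 0.0, -0.208], [0.208, -0.0, 0.978], [0.0, -1.0, -0.0]]
ft_force: [0.3, -0.5, 0.3]
grip_width: 0.0855
```

Run:
```python
from h import *
from rig import env,get_image
s=env.observe();print(s["time_s"],s["position"],s["ft_force"])
d=get_image("scene");w=get_image("wrist")
im=d["pixels"][130:280,230:470,::-1]
cv2.imwrite("pics/s3.png",cv2.resize(im,None,fx=3.3,fy=3.3,interpolation=cv2.INTER_CUBIC))
cv2.imwrite("pics/w3.png",w["pixels"][:,:,::-1])
```

```text
5.2 [0.49391304 0.02981555 0.00809913] [ 0.34439517 -0.51781095  0.26561073]
```

View pics/s3.png

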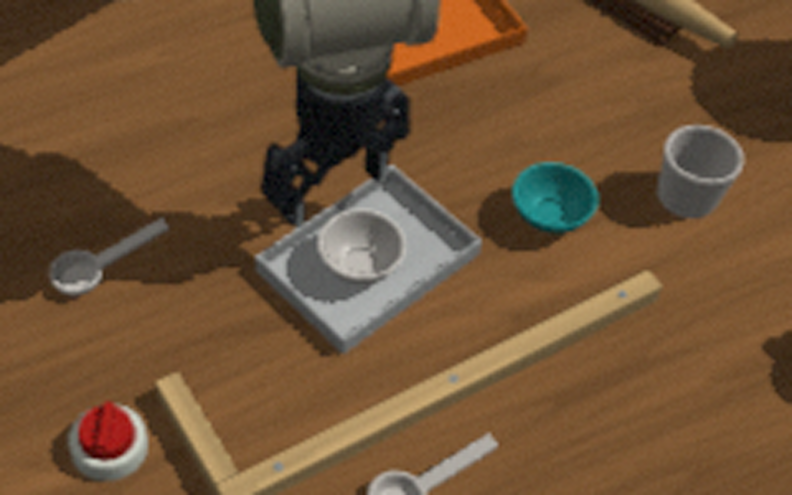

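View pics/w3.png

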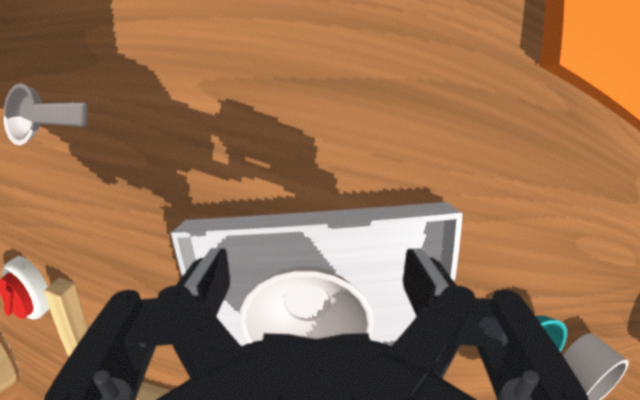

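Run:
```python
from h import *
import pickle
s,d=pickle.load(open("w1.pkl","rb"))
K=d["intrinsics"];M=d["mount"]
h,w=d["z_map"].shape;u,v=np.meshgrid(np.arange(w),np.arange(h))
x=(u-K[0,2])/K[0,0];y=(v-K[1,2])/K[1,1];t=np.hypot(x,y)
c=np.stack([x*np.sin(t)/t,y*np.sin(t)/t,np.cos(t)],-1)
P=c/c[...,2:]*d["z_map"][...,None]@M[:3,:3].T+M[:3,3]
P[d["z_map"]==0]=np.nan
m=(np.abs(P[...,2])<.09)&(P[...,1]<.05)
for sg in (1,-1):
    q=P[m&(P[...,2]*sg>0)]; o=np.argsort(-q[:,1])[:6]; print(len(q),q[o].round(4).tolist())
for vv in (252,258,265,275,285): print(vv,[P[vv,uu].round(3).tolist() for uu in (410,420,430)])
```

```text
21234 [[-0.0049, -0.0381, 0.044], [0.0027, -0.0385, 0.0442], [-0.005, -0.0394, 0.0436], [0.0026, -0.0396, 0.0439], [0.0054, -0.0397, 0.0437], [-0.0025, -0.0397, 0.0438]]
20883 [[0.0015, -0.0387, -0.0424], [-0.0049, -0.0392, -0.042], [-0.0044, -0.0393, -0.042], [0.0018, -0.0402, -0.042], [-0.0038, -0.0402, -0.0419], [-0.0059, -0.0402, -0.0416]]
252 [[-0.009, -0.046, 0.044], [-0.01, -0.048, 0.048], [0.117, 0.203, 0.161]]
258 [[-0.008, -0.049, 0.043], [-0.011, -0.055, 0.045], [-0.006, -0.047, 0.054]]
265 [[-0.004, -0.049, 0.043], [-0.01, -0.06, 0.044], [-0.01, -0.061, 0.048]]
275 [[0.0, -0.051, 0.044], [-0.007, -0.063, 0.044], [-0.01, -0.068, 0.046]]
285 [[0.003, -0.055, 0.043], [-0.003, -0.065, 0.044], [-0.01, -0.076, 0.043]]
```

Run:
```python
from h import *
from rig import env,get_image
s=env.observe();print(s["q"],s["position"],s["grip_width"])
d=get_image("scene");P=cloud(d)
hsv=cv2.cvtColor(d["pixels"],cv2.COLOR_RGB2HSV)
T=np.array(s["tool_rot"]);q=(P-np.array(s["position"]))@T
m=(hsv[...,2]<75)&(np.abs(q[...,0])<.03)&(np.abs(q[...,2])<.075)&(P[...,2]>.012)&(P[...,2]<.09)
v,u=np.nonzero(m);o=np.argsort(P[m][:,2])
for i in o[:25:2]: print(u[i],v[i],P[v[i],u[i]].round(4),q[v[i],u[i]].round(4),d["pixels"][v[i],u[i]])
```

```text
[-1.02807029e+01  3.04506390e+01  9.84101251e+01 -3.40872638e-04
  5.11095066e+01 -1.12352560e+02] [0.49413062 0.02978903 0.00810998] 0.0853499309990994
333 192 [0.4824 0.044  0.0135] [-0.0085 -0.0054  0.0163] [66 68 67]
343 184 [0.4735 0.0826 0.0237] [-0.0092 -0.0156  0.056 ] [67 67 63]
344 184 [0.4936 0.0741 0.0498] [ 0.0088 -0.0417  0.0434] [44 44 44]
342 182 [0.4863 0.0707 0.0529] [ 0.0009 -0.0448  0.0417] [12 11 12]
342 181 [0.485  0.0712 0.056 ] [-0.0003 -0.0479  0.0424] [13 16 15]
343 182 [0.4901 0.072  0.0564] [ 0.0049 -0.0483  0.0421] [11  8 10]
322 196 [ 0.5144 -0.0096  0.0581] [ 0.0116 -0.0499 -0.0428] [55 45 32]
343 181 [0.4886 0.0726 0.0592] [ 0.0035 -0.0511  0.043 ] [14 15 17]
316 195 [ 0.5052 -0.0248  0.06  ] [-0.0006 -0.0519 -0.0557] [25 21 19]
345 182 [0.4959 0.0755 0.0611] [ 0.0113 -0.053   0.0443] [57 61 61]
344 182 [0.4951 0.0725 0.0616] [ 0.0099 -0.0535  0.0415] [27 25 26]
319 196 [ 0.5138 -0.0191  0.0624] [ 0.0091 -0.0542 -0.052 ] [43 46 44]
322 195 [ 0.5145 -0.0097  0.063 ] [ 0.0116 -0.0548 -0.0429] [52 41 30]
```

>>> {"op": "move_arm", "data": {
  "targets": [-12,0,0,0,-0.02,0,-12,0,0,0,-0.02,0,-12,0,0,0,-0.02,0,-12,0,0,0,-0.01,0,0,0,0,0,0,0]
}}

```text
time_s: 5.98
position: [0.446, 0.0181, 0.0082]
tool_rot: [[0.961, -0.0, -0.277], [0.277, 0.0, 0.961], [-0.0, -1.0, 0.0]]
ft_force: [-0.2, -1.3, -0.2]
grip_width: 0.0851
```

>>> {"op": "move_arm", "data": {
  "targets": [0,6,0,0,0,0,0,6,0,0,0,0,0,6,0,0,0,0,0,4,0,0,0,0,0,0,0,0,0,0]
}}

```text
time_s: 6.6
position: [0.4467, 0.0183, -0.0142]
tool_rot: [[0.961, -0.001, -0.278], [0.278, 0.0, 0.961], [-0.001, -1.0, 0.0]]
ft_force: [-0.3, 0.1, 1.3]
grip_width: 0.0853
```

```bash
cat > tip.py <<'E'
from h import *
from rig import env,get_image
def tip():
    s=env.observe();d=get_image("wrist")
    K=d["intrinsics"];M=d["mount"]
    h,w=d["z_map"].shape;u,v=np.meshgrid(np.arange(w),np.arange(h))
    x=(u-K[0,2])/K[0,0];y=(v-K[1,2])/K[1,1];t=np.hypot(x,y)
    c=np.stack([x*np.sin(t)/t,y*np.sin(t)/t,np.cos(t)],-1)
    P=c/c[...,2:]*d["z_map"][...,None]@M[:3,:3].T+M[:3,3]
    k=d["pixels"].max(-1)<110
    for sg in (1,-1):
        m=k&(P[...,2]*sg>0.02)&(P[...,2]*sg<.07)&(np.abs(P[...,0])<.02)&(d["z_map"]>0)
        W=P@np.array(s["tool_rot"]).T+np.array(s["position"])
        z=W[m][:,2]; q=P[m][z>.004]; print(sg,"tool y max",np.sort(q[:,1])[-8:].round(4),"world z",np.sort(z)[:8].round(4))
    return s,d
E
python3 - <<'E'
from tip import *
s,d=tip();print(s["time_s"],s["position"],s["ft_force"])
cv2.imwrite("pics/w4.png",d["pixels"][:,:,::-1])
d=get_image("scene");im=d["pixels"][130:280,230:470,::-1]
cv2.imwrite("pics/s4.png",cv2.resize(im,None,fx=3.3,fy=3.3,interpolation=cv2.INTER_CUBIC))
E
```

```text
1 tool y max [-0.0411 -0.0409 -0.0408 -0.0406 -0.0405 -0.0405 -0.0403 -0.0403] world z [0.026  0.0261 0.0262 0.0263 0.0263 0.0266 0.0267 0.0269]
-1 tool y max [-0.0412 -0.041  -0.041  -0.0407 -0.0406 -0.0404 -0.04   -0.0399] world z [-0.0024 -0.0021 -0.0019 -0.0016 -0.0015 -0.0014 -0.0014 -0.0014]
6.6 [ 0.44674777  0.01833756 -0.01423505] [-0.27727651  0.09442389  1.2926574 ]
```

View pics/s4.png

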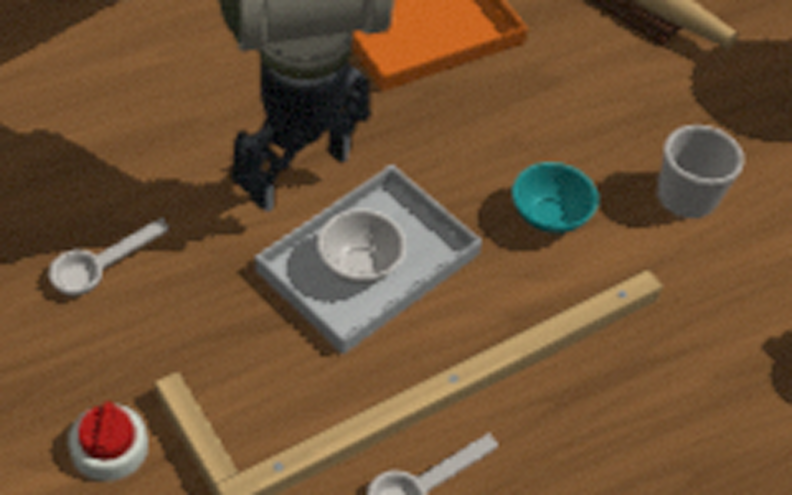

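View pics/w4.png

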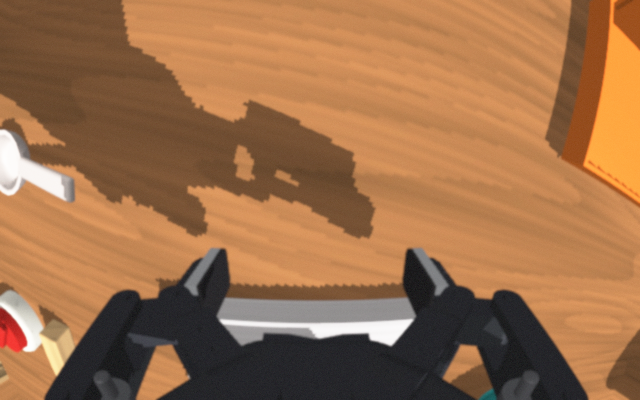

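>>> {"op": "move_arm", "data": {
  "targets": [0,4,0,0,0,0,0,4,0,0,0,0,0,4,0,0,0,0,0,3,0,0,0,0,0,0,0,0,0,0]
}}

```text
time_s: 7.32
position: [0.4468, 0.0183, -0.0291]
tool_rot: [[0.961, -0.001, -0.277], [0.277, 0.0, 0.961], [-0.0, -1.0, 0.0]]
ft_force: [0.3, -0.2, 0.2]
grip_width: 0.0855
```

Run:
```python
from tip import *
s,d=tip();print(s["time_s"],s["position"],s["ft_force"])
cv2.imwrite("pics/w5.png",d["pixels"][:,:,::-1])
```

```text
1 tool y max [-0.0412 -0.0411 -0.041  -0.0404 -0.0403 -0.0402 -0.0397 -0.0396] world z [0.0105 0.0106 0.0111 0.0112 0.0113 0.0119 0.012  0.0121]
-1 tool y max [-0.0412 -0.0412 -0.0412 -0.0411 -0.041  -0.0409 -0.0408 -0.0406] world z [-0.0011 -0.0008 -0.0004 -0.0003 -0.0002  0.      0.0002  0.0002]
7.325 [ 0.44676999  0.01826929 -0.02912792] [ 0.27769391 -0.15906453  0.19487216]
```

View pics/w5.png

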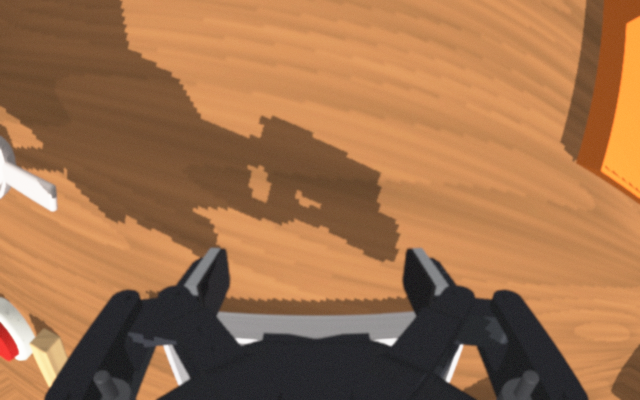

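Run:
```python
from tip import *
s=env.observe()
d=get_image("scene");P=cloud(d)
T=np.array(s["tool_rot"]);q=(P-np.array(s["position"]))@T
k=(d["pixels"].max(-1)<90)&(np.abs(q[...,0])<.06)&(np.abs(q[...,2])<.09)&(P[...,2]>.02)
for a in np.arange(-.07,.07,.01):
    m=k&(q[...,2]>=a)&(q[...,2]<a+.01)
    z=np.sort(P[m][:,2]); print(a.round(2),m.sum(),z[:6].round(3))
```

```text
-0.07 206 [0.062 0.063 0.064 0.067 0.068 0.068]
-0.06 126 [0.022 0.023 0.023 0.026 0.027 0.028]
-0.05 115 [0.025 0.026 0.029 0.032 0.037 0.037]
-0.04 337 [0.062 0.067 0.068 0.068 0.071 0.074]
-0.03 203 [0.068 0.073 0.078 0.081 0.082 0.083]
-0.02 153 [0.088 0.092 0.096 0.097 0.099 0.101]
-0.01 159 [0.072 0.074 0.075 0.085 0.09  0.096]
0.0 206 [0.076 0.078 0.078 0.08  0.081 0.082]
0.01 256 [0.071 0.074 0.079 0.082 0.084 0.085]
0.02 238 [0.08  0.082 0.082 0.085 0.086 0.091]
0.03 101 [0.069 0.076 0.078 0.078 0.081 0.085]
0.04 96 [0.021 0.021 0.022 0.022 0.022 0.023]
0.05 119 [0.029 0.038 0.039 0.041 0.057 0.057]
0.06 99 [0.058 0.06  0.06  0.061 0.063 0.064]
0.07 29 [0.06  0.078 0.094 0.273 0.277 0.284]
```

>>> {"op": "move_arm", "data": {
  "targets": [5,0,0,0,0,0,4,0,0,0,0,0,4,0,0,0,0,0,4,0,0,0,0,0,4,0,0,0,0,0]
}}

```text
time_s: 8.05
position: [0.4673, 0.0242, -0.0289]
tool_rot: [[0.961, -0.0, -0.278], [0.278, 0.0, 0.961], [-0.0, -1.0, 0.0]]
ft_force: [-0.2, 0.1, 0.5]
grip_width: 0.0853
```

>>> {"op": "move_arm", "data": {
  "targets": [4,0,0,0,0.0,0,4,0,0,0,0.0,0,5,0,0,0,0.01,0,5,0,0,0,0.01,0,5,0,0,0,0.01,0]
}}

```text
time_s: 8.68
position: [0.487, 0.0307, -0.029]
tool_rot: [[0.969, -0.005, -0.249], [0.249, 0.0, 0.969], [-0.005, -1.0, 0.002]]
ft_force: [-8.9, -1.1, 6.4]
grip_width: 0.0856
```

Run:
```python
from h import *
from rig import env,get_image
d=get_image("scene");im=d["pixels"][130:280,230:470,::-1]
cv2.imwrite("pics/s6.png",cv2.resize(im,None,fx=3.3,fy=3.3,interpolation=cv2.INTER_CUBIC))
```

```text
(no output)
```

View pics/s6.png

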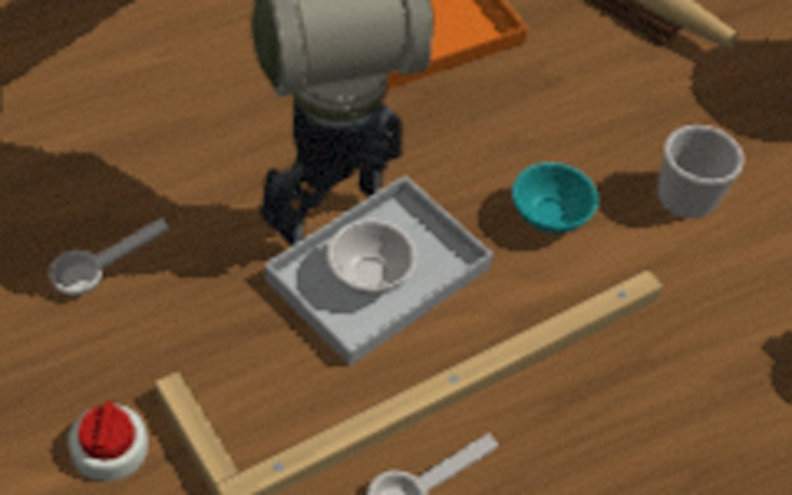

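>>> {"op": "move_arm", "data": {
  "targets": [-4,0,0,0,0,0,0,4,0,0,0,0,4,0,0,0,0,0,4,0,0,0,0.01,0,5,0,0,0,0.02,0]
}}

```text
time_s: 9.35
position: [0.4978, 0.0327, -0.0331]
tool_rot: [[0.976, -0.001, -0.218], [0.218, 0.0, 0.976], [-0.001, -1.0, 0.0]]
ft_force: [-2.2, 0.4, -1.3]
grip_width: 0.0855
```

>>> {"op": "move_arm", "data": {
  "targets": [6,0,0,0,0.02,0,6,0,0,0,0.02,0,6,0,0,0,0.02,0,6,0,0,0,0.02,0,6,0,0,0,0.02,0]
}}

```text
time_s: 9.98
position: [0.5278, 0.038, -0.0329]
tool_rot: [[0.993, 0.0, -0.12], [0.12, 0.0, 0.993], [0.0, -1.0, 0.0]]
ft_force: [-2.1, -0.4, -0.8]
grip_width: 0.0858
```

Run:
```python
from h import *
from rig import env,get_image
d=get_image("scene");im=d["pixels"][130:280,230:470,::-1]
cv2.imwrite("pics/s7.png",cv2.resize(im,None,fx=3.3,fy=3.3,interpolation=cv2.INTER_CUBIC))
```

```text
(no output)
```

View pics/s7.png

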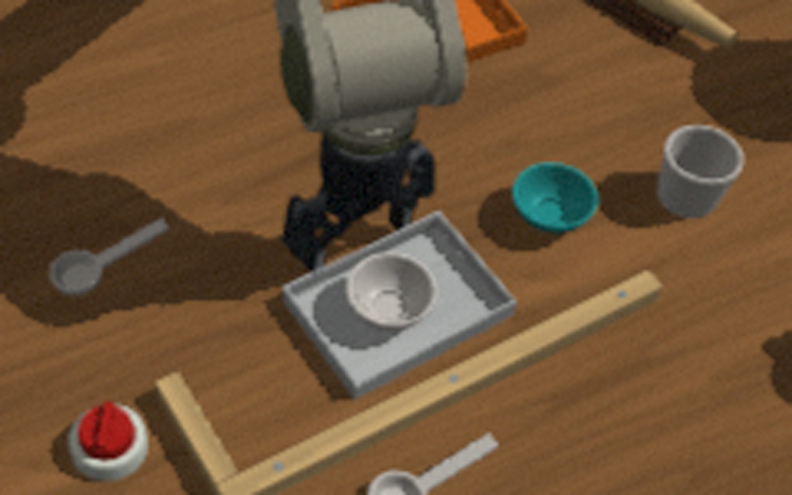

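>>> {"op": "move_arm", "data": {
  "targets": [5,0,0,0,0.01,0,5,0,0,0,0.01,0,5,0,0,0,0.01,0,3,0,0,0,0.006,0,2,0,0,0,0,0]
}}

```text
time_s: 10.65
position: [0.5471, 0.04, -0.0328]
tool_rot: [[0.996, -0.001, -0.085], [0.085, 0.0, 0.996], [-0.001, -1.0, 0.0]]
ft_force: [-7.0, -0.3, 3.3]
grip_width: 0.0854
```

>>> {"op": "move_arm", "data": {
  "targets": [1,0,0,0,0,0,1,0,0,0,0,0,1,0,0,0,0,0,1,0,0,0,0,0,0,0,0,0,0,0]
}}

```text
time_s: 11.28
position: [0.5512, 0.0403, -0.0328]
tool_rot: [[0.996, -0.0, -0.085], [0.085, -0.0, 0.996], [-0.0, -1.0, 0.0]]
ft_force: [-4.6, -0.4, 0.8]
grip_width: 0.0853
```

Run:
```python
from h import *
from rig import env,get_image
d=get_image("scene");im=d["pixels"][130:280,230:470,::-1]
cv2.imwrite("pics/s8.png",cv2.resize(im,None,fx=3.3,fy=3.3,interpolation=cv2.INTER_CUBIC))
```

```text
(no output)
```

View pics/s8.png

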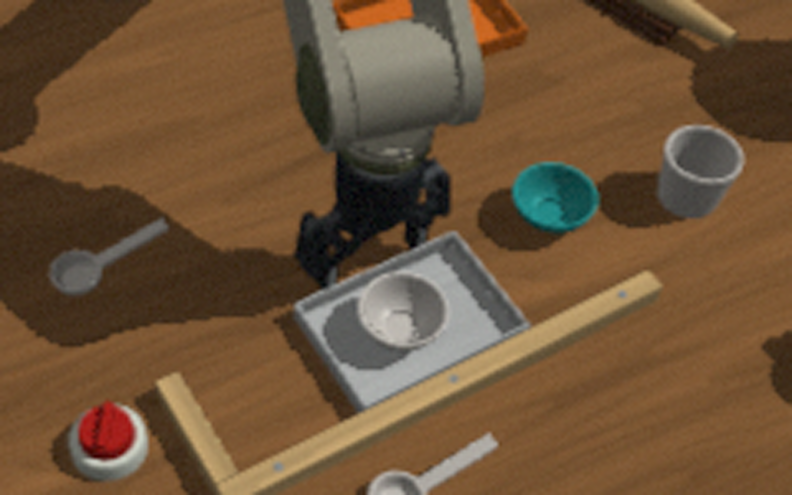

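>>> {"op": "move_arm", "data": {
  "targets": [1,0,0,0,0,0,1,0,0,0,0,0,1,0,0,0,0,0,1,0,0,0,0,0,0,0,0,0,0,0]
}}

```text
time_s: 11.95
position: [0.5542, 0.0406, -0.0328]
tool_rot: [[0.996, -0.003, -0.085], [0.085, -0.0, 0.996], [-0.003, -1.0, 0.0]]
ft_force: [-9.5, -1.4, 4.4]
grip_width: 0.0852
```

>>> {"op": "move_arm", "data": {
  "targets": [1,0,0,0,0,0,1,0,0,0,0,0,1,0,0,0,0,0,0,0,0,0,0,0,0,0,0,0,0,0]
}}

```text
time_s: 12.58
position: [0.554, 0.0406, -0.0328]
tool_rot: [[0.996, -0.01, -0.085], [0.085, -0.0, 0.996], [-0.01, -1.0, 0.0]]
ft_force: [-22.0, -5.6, 14.4]
grip_width: 0.0854
```

>>> {"op": "move_arm", "data": {
  "targets": [-6,0,0,0,0,0,-10,0,0,0,0,0,-14,-10,0,0,0,0,-5,-50,0,0,0,0,0,-55,0,0,0,0]
}}

```text
time_s: 13.2
position: [0.5223, 0.038, 0.0837]
tool_rot: [[0.996, -0.001, -0.085], [0.085, 0.0, 0.996], [-0.001, -1.0, 0.0]]
ft_force: [1.2, -1.0, -0.1]
grip_width: 0.0852
```

>>> {"op": "move_arm", "data": {
  "targets": [0,-30,50,0,0,0,0,-30,50,0,0.15,0,0,0,0,0,0.18,0,0,0,0,0,0.18,0,0,0,0,0,0.18,0],
  "hand": 0
}}

```text
time_s: 13.82
position: [0.5144, 0.1377, 0.1428]
tool_rot: [[0.819, 0.001, 0.573], [-0.573, 0.0, 0.819], [0.001, -1.0, 0.001]]
ft_force: [-0.2, -0.5, 0.5]
grip_width: 0.0431
```

>>> {"op": "move_arm", "data": {
  "targets": [0,0,0,0,0.18,0,0,0,0,0,0.18,0,0,0,0,0,0.18,0,0,0,0,0,0.18,0,0,0,0,0,0.16,0]
}}

```text
time_s: 14.45
position: [0.5144, 0.1375, 0.1427]
tool_rot: [[0.08, 0.001, 0.997], [-0.997, 0.0, 0.08], [-0.0, -1.0, 0.001]]
ft_force: [-0.6, 0.1, 0.6]
grip_width: 0.0431
```

Run:
```python
from tip import *
import pickle
s,d=tip();print(s["time_s"],s["position"],s["ft_force"],s["q"],s["grip_width"]);pickle.dump((s,d),open("w9.pkl","wb"))
cv2.imwrite("pics/w9.png",d["pixels"][:,:,::-1])
for n in("top","scene"):
    d=get_image(n);np.savez(n+"9.npz",**d)
d=load("top9.npz");im=d["pixels"][110:250,180:420,::-1]
cv2.imwrite("pics/t9.png",cv2.resize(im,None,fx=3.3,fy=3.3,interpolation=cv2.INTER_CUBIC))
```

```text
1 tool y max [-0.0312 -0.0312 -0.0311 -0.0308 -0.0308 -0.0296 -0.0292 -0.0281] world z [-0.0023 -0.002  -0.0015 -0.0014 -0.0014 -0.0012 -0.0012 -0.0011]
-1 tool y max [-0.03   -0.0299 -0.0298 -0.0294 -0.0293 -0.0288 -0.0288 -0.0281] world z [0.1707 0.1715 0.1715 0.172  0.1721 0.1725 0.1726 0.1727]
14.45 [0.51442395 0.13752727 0.14270396] [-0.6054859   0.07271956  0.62007612] [ 2.21803591e+00  2.31186742e+01  8.30596196e+01  3.10442429e-03
  7.37680884e+01 -2.39377334e+00] 0.0430747021381223
```

View pics/w9.png

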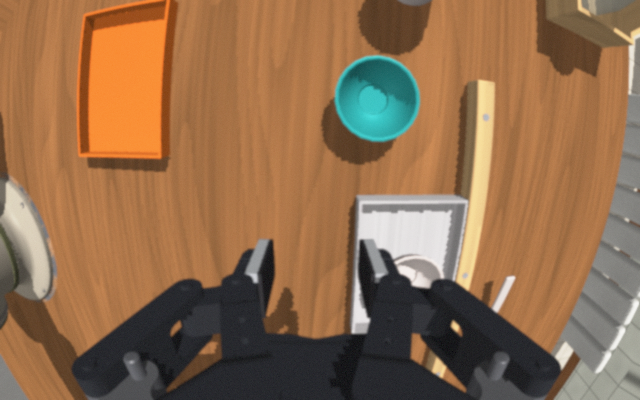

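View pics/t9.png

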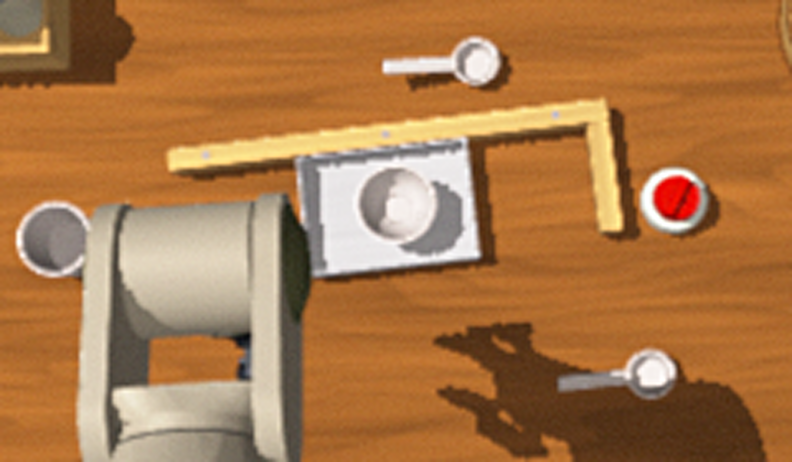

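Run:
```python
from h import *
import pickle
s,d=pickle.load(open("w9.pkl","rb"))
p=wray(d,s,[357,468,375],[196,199,137],[.022])[:,:2]*1000
a=np.radians(4.85);c=np.array([703,-153]);G=np.array([[np.cos(a),np.sin(a)],[-np.sin(a),np.cos(a)]])
print(p.round(1),((p-c)@G.T).round(1)); print(wray(d,s,[340,418,377,377],[100,100,57,141],.03).round(3))
print("tcp guide",((np.array(s["position"])[:2]*1000-c)@G.T))
d=load("top9.npz")
u,v=np.array([[468,138],[482,258],[298,158],[318,275]]).T/3.3; q=ray(d,u+180,v+110,.022)[:,:2]*1000
print(q.round(1),((q-c)@G.T).round(1))
```

```text
[[556.1 130.7]
 [677.5 137.4]
 [566.9 189.8]] [[-122.4  295.1]
 [  -0.9  291.5]
 [-106.6  353.1]]
[[0.53  0.221 0.03 ]
 [0.603 0.23  0.03 ]
 [0.56  0.265 0.03 ]
 [0.568 0.187 0.03 ]]
tcp guide [-163.33751463  305.4306424 ]
[[690.9 -36.8]
 [570.3 -47.2]
 [675.8 132.8]
 [558.1 114.6]] [[  -2.3  116.8]
 [-123.3  116.6]
 [  -3.   287.1]
 [-121.8  278.9]]
```

>>> {"op": "move_arm", "data": {
  "targets": [-4,0,50,0,0,0,-6,10,53,0,0,0,0,40,0,0,0,0,0,45,0,0,0,0,0,30,0,0,0,0]
}}

```text
time_s: 15.22
position: [0.6158, 0.1563, 0.0152]
tool_rot: [[0.09, -0.002, 0.996], [-0.996, -0.0, 0.09], [-0.0, -1.0, -0.002]]
ft_force: [0.5, -0.3, 0.1]
grip_width: 0.0423
```

Run:
```python
from tip import *
s,d=tip();print(s["time_s"],s["position"],s["ft_force"])
cv2.imwrite("pics/w10.png",d["pixels"][:,:,::-1])
d=get_image("scene");im=d["pixels"][130:280,230:470,::-1]
cv2.imwrite("pics/s10.png",cv2.resize(im,None,fx=3.3,fy=3.3,interpolation=cv2.INTER_CUBIC))
```

```text
1 tool y max [-0.0296 -0.0294 -0.0292 -0.0291 -0.0288 -0.0281 -0.028  -0.0279] world z [-0.0025 -0.0024 -0.0022 -0.0022 -0.0021 -0.0021 -0.0021 -0.0021]
-1 tool y max [-0.0297 -0.0294 -0.029  -0.0288 -0.0286 -0.0285 -0.0283 -0.0282] world z [-0.0025 -0.0023 -0.0023 -0.0022 -0.0022 -0.0022 -0.0022 -0.0022]
15.225 [0.61579064 0.15633008 0.01519661] [ 0.50014934 -0.2872258   0.13044277]
```

View pics/w10.png

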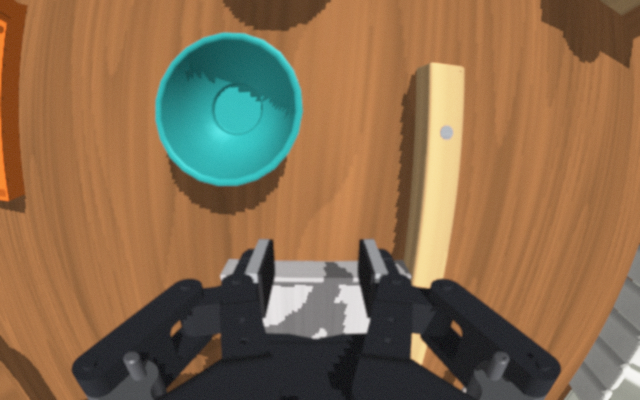

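View pics/s10.png

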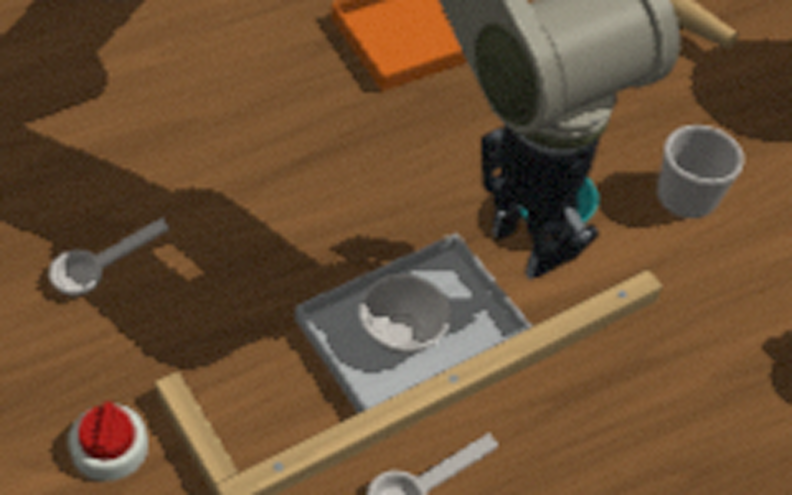

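>>> {"op": "move_arm", "data": {
  "targets": [0,10,0,0,0,0,0,10,0,0,0,0,0,8,0,0,0,0,0,5,0,0,0,0,0,3,0,0,0,0]
}}

```text
time_s: 15.95
position: [0.6167, 0.1564, -0.019]
tool_rot: [[0.086, 0.0, 0.996], [-0.996, -0.0, 0.086], [0.0, -1.0, 0.0]]
ft_force: [0.0, 0.1, -0.0]
grip_width: 0.0424
```

>>> {"op": "move_arm", "data": {
  "targets": [4,0,0,0,0,0,4,0,0,0,0,0,4,0,0,0,0,0,4,0,0,0,0,0,4,0,0,0,0,0]
}}

```text
time_s: 16.58
position: [0.6183, 0.1369, -0.0187]
tool_rot: [[0.086, 0.0, 0.996], [-0.996, 0.001, 0.086], [-0.001, -1.0, 0.0]]
ft_force: [-0.1, 5.8, 0.8]
grip_width: 0.0427
```

>>> {"op": "move_arm", "data": {
  "targets": [5,0,0,0,0,0,5,0,0,0,0,0,5,0,0,0,0,0,5,0,0,0,0,0,5,0,0,0,0,0]
}}

```text
time_s: 17.2
position: [0.6205, 0.112, -0.0187]
tool_rot: [[0.086, 0.0, 0.996], [-0.996, 0.001, 0.086], [-0.001, -1.0, 0.0]]
ft_force: [0.8, 4.8, 2.0]
grip_width: 0.0427
```

Run:
```python
from tip import *
d=get_image("scene");im=d["pixels"][130:280,230:470,::-1]
cv2.imwrite("pics/s11.png",cv2.resize(im,None,fx=3.3,fy=3.3,interpolation=cv2.INTER_CUBIC))
```

```text
(no output)
```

View pics/s11.png

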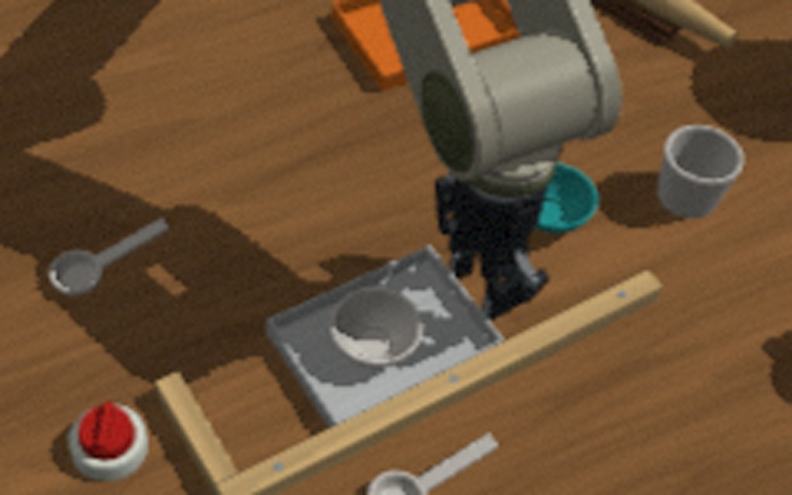

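>>> {"op": "move_arm", "data": {
  "targets": [6,0,0,0,0,0,7,0,0,0,0,0,7,0,0,0,0,0,7,0,0,0,0,0,7,0,0,0,0,0]
}}

```text
time_s: 17.88
position: [0.6234, 0.0781, -0.0187]
tool_rot: [[0.086, 0.0, 0.996], [-0.996, 0.001, 0.086], [-0.001, -1.0, 0.0]]
ft_force: [0.2, 5.8, 1.7]
grip_width: 0.0427
```

>>> {"op": "move_arm", "data": {
  "targets": [7,0,0,0,0,0,7,0,0,0,0,0,7,0,0,0,0,0,6,0,0,0,0,0,5,0,0,0,0,0]
}}

```text
time_s: 18.5
position: [0.6261, 0.0462, -0.0187]
tool_rot: [[0.086, -0.0, 0.996], [-0.996, 0.001, 0.086], [-0.001, -1.0, 0.0]]
ft_force: [-0.5, 5.2, 1.4]
grip_width: 0.0428
```

>>> {"op": "move_arm", "data": {
  "targets": [4,0,0,0,0,0,3,0,0,0,0,0,3,0,0,0,0,0,2,0,0,0,0,0,1,0,0,0,0,0]
}}

```text
time_s: 19.12
position: [0.6272, 0.0334, -0.0187]
tool_rot: [[0.086, -0.0, 0.996], [-0.996, 0.001, 0.086], [-0.001, -1.0, -0.0]]
ft_force: [-0.8, 5.7, 2.1]
grip_width: 0.0429
```

Run:
```python
from tip import *
d=get_image("scene");im=d["pixels"][130:280,230:470,::-1]
cv2.imwrite("pics/s12.png",cv2.resize(im,None,fx=3.3,fy=3.3,interpolation=cv2.INTER_CUBIC))
```

```text
(no output)
```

View pics/s12.png

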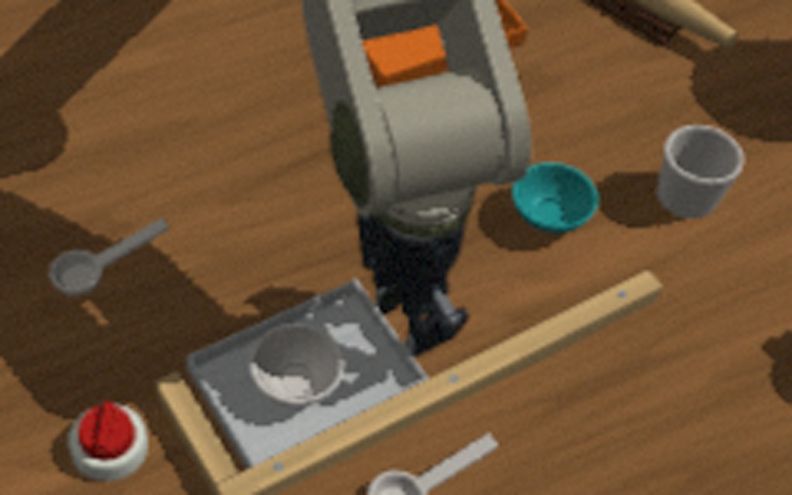

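>>> {"op": "move_arm", "data": {
  "targets": [2,0,0,0,0,0,2,0,0,0,0,0,1,0,0,0,0,0,1,0,0,0,0,0,1,0,0,0,0,0]
}}

```text
time_s: 19.8
position: [0.6278, 0.0266, -0.0188]
tool_rot: [[0.086, -0.0, 0.996], [-0.996, 0.001, 0.086], [-0.001, -1.0, -0.0]]
ft_force: [-0.8, 5.5, 2.1]
grip_width: 0.0425
```

>>> {"op": "move_arm", "data": {
  "targets": [1,0,0,0,0,0,1,0,0,0,0,0,1,0,0,0,0,0,0,0,0,0,0,0,0,0,0,0,0,0]
}}

```text
time_s: 20.42
position: [0.628, 0.0234, -0.0187]
tool_rot: [[0.086, -0.0, 0.996], [-0.996, 0.001, 0.086], [-0.001, -1.0, -0.0]]
ft_force: [-0.5, 4.9, 2.2]
grip_width: 0.0429
```

>>> {"op": "move_arm", "data": {
  "targets": [1,0,0,0,0,0,1,0,0,0,0,0,1,0,0,0,0,0,0,0,0,0,0,0,0,0,0,0,0,0]
}}

```text
time_s: 21.05
position: [0.6283, 0.0204, -0.0187]
tool_rot: [[0.086, -0.0, 0.996], [-0.996, 0.001, 0.086], [-0.001, -1.0, -0.0]]
ft_force: [0.0, 4.8, 2.4]
grip_width: 0.043
```

>>> {"op": "move_arm", "data": {
  "targets": [1,0,0,0,0,0,1,0,0,0,0,0,0,0,0,0,0,0,0,0,0,0,0,0,0,0,0,0,0,0]
}}

```text
time_s: 21.68
position: [0.6282, 0.0203, -0.0187]
tool_rot: [[0.086, -0.001, 0.996], [-0.996, 0.003, 0.086], [-0.003, -1.0, -0.0]]
ft_force: [-1.0, 13.8, 2.9]
grip_width: 0.0431
```

>>> {"op": "move_arm", "data": {
  "targets": [-5,0,0,0,0,0,-10,0,0,0,0,0,-15,0,0,0,0,0,0,-50,0,0,0,0,0,-55,0,0,0,0]
}}

```text
time_s: 22.3
position: [0.6254, 0.0488, 0.0868]
tool_rot: [[0.087, -0.002, 0.996], [-0.996, 0.0, 0.087], [-0.0, -1.0, -0.002]]
ft_force: [-0.3, 1.1, -0.1]
grip_width: 0.0427
```

>>> {"op": "move_arm", "data": {
  "targets": [0,-50,-50,0,0,0,-30,-20,-50,0,0,0,-20,0,-50,0,0,0,-20,0,-50,0,0,0,0,0,0,0,0,0]
}}

```text
time_s: 22.92
position: [0.4234, 0.1022, 0.1507]
tool_rot: [[0.088, -0.001, 0.996], [-0.996, -0.0, 0.088], [-0.0, -1.0, -0.001]]
ft_force: [0.8, -0.3, 0.0]
grip_width: 0.043
```

Run:
```python
from tip import *
s=env.observe();print(s["time_s"],s["position"])
for n in("top","scene"):
    d=get_image(n);np.savez(n+"13.npz",**d)
d=load("top13.npz");im=d["pixels"][110:250,180:420,::-1]
cv2.imwrite("pics/t13.png",cv2.resize(im,None,fx=3.3,fy=3.3,interpolation=cv2.INTER_CUBIC))
d=load("scene13.npz");im=d["pixels"][200:300,240:400,::-1]
cv2.imwrite("pics/s13.png",cv2.resize(im,None,fx=5,fy=5,interpolation=cv2.INTER_CUBIC))
```

```text
22.925 [0.42340878 0.10224076 0.15065865]
```

View pics/t13.png

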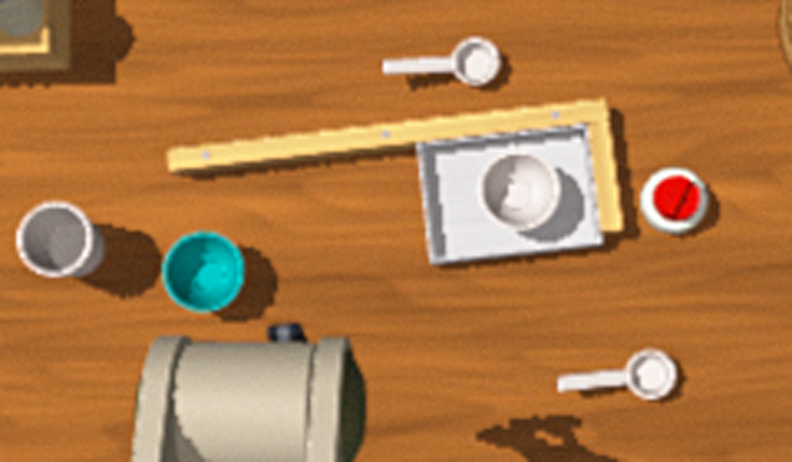

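View pics/s13.png

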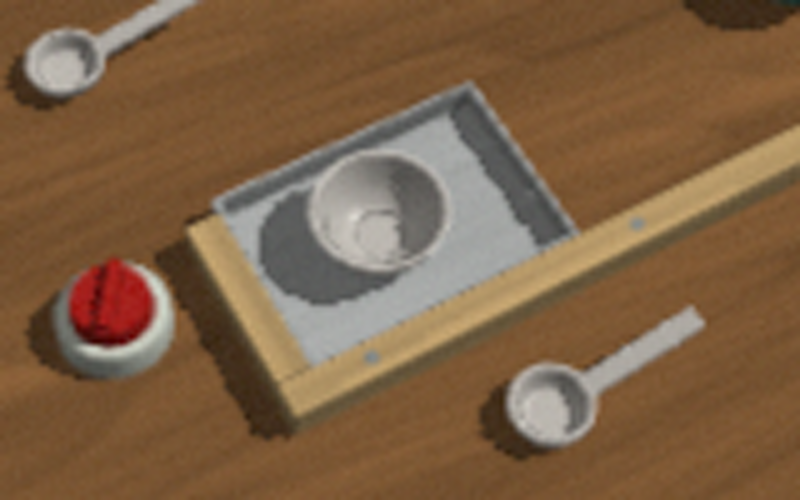

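Run:
```python
from h import *
a=np.radians(4.85);c=np.array([703,-153]);G=np.array([[np.cos(a),np.sin(a)],[-np.sin(a),np.cos(a)]])
d0=load("top0.npz")
for n in ("top13","scene13"):
    d=load(n+".npz");_,g=tray_guide(d)
    k,l,s,_=cv2.connectedComponentsWithStats(g)
    o=[i for i in range(1,k) if s[i,4]>1000]
    for i in o:
        v,u=np.nonzero(l==i);q=((ray(d,u,v,.022)[:,:2]*1000-c)@G.T).astype(np.float32)
        print(n,s[i].tolist(),cv2.minAreaRect(q))
d=load("top13.npz")
# near edge & left edge fit
im=cv2.GaussianBlur(d["pixels"],(3,3),0).astype(float)
sat=im[...,0]-im[...,2]
def ed(p): return int(np.argmax(np.abs(np.diff(p))))+.5
near=[(u,a0+ed(sat[a0:a0+10,u])) for u in range(316,358) for a0 in [int(188.6-(u-312)*.105)-4]]
left=[(a0+ed(sat[v,a0:a0+10]),v) for v in range(157,184) for a0 in [int(307.5+(v-154)*.1)-5]]
for nm,e in(("near",near),("left",left)):
    q=((ray(d,*np.array(e).T,.022)[:,:2]*1000-c)@G.T).astype(np.float32)
    f=cv2.fitLine(q,cv2.DIST_HUBER,0,.01,.01).ravel();print(nm,f)
# bystander shifts
m=np.abs(d["pixels"].astype(int)-d0["pixels"]).max(-1)>50
print("diff boxes",[x.tolist() for x in cv2.connectedComponentsWithStats(m.astype(np.uint8))[2][1:] if x[4]>25])
```

```text
top13 [306, 148, 57, 42, 1919] ((-61.330902099609375, 83.77998352050781), (122.50748443603516, 171.35894775390625), 0.09864413738250732)
scene13 [283, 217, 73, 56, 2202] ((-60.45042037963867, 81.69448852539062), (119.26174926757812, 170.91314697265625), 0.25954753160476685)
near [ 2.1516823e-03  9.9999768e-01 -1.2725558e+02  8.4760750e+01]
left [ 9.9996930e-01 -7.8368196e-03 -6.3932102e+01  1.6982443e+02]
diff boxes [[161, 147, 206, 253, 16839], [324, 236, 156, 164, 9408], [0, 331, 104, 69, 3765], [82, 331, 44, 35, 662], [309, 344, 40, 28, 358], [344, 344, 40, 19, 284], [300, 351, 44, 26, 339], [265, 361, 16, 11, 116], [346, 370, 5, 19, 62]]
```

Run:
```python
from rig import env
s=env.observe();print(s["time_s"],s["qvel"].round(2) if hasattr(s["qvel"],"round") else s["qvel"],s["ft_force"])
print(env.close_job())
```

```text
23.025 [-0.84  1.62 -1.61  0.14  0.   -0.15] [0.04644247 0.60171718 0.04934758]
the job is handed in; nothing more can be done
None
```

The tray is in the corner of the guide with the bowl standing in it, and I handed the job in at about 23 s. I pushed the near long side with open fingers, turning the tray square as it went, until it stalled against the long bar at 22 N. Then I slid it along the bar from the left side until it stalled against the short bar at 14 N, and backed the arm clear.

**Last checks (guide frame):**

| View | x | y | Angle |
|---|---|---|---|
| Top | −61 mm | 84 mm | 0.1° |
| Scene | −60 mm | 82 mm | 0.3° |

- **Bowl and bystanders:** In both views the bowl stands upright in the tray. The spoons, timer and cup look unmoved. The arm never went near the pin, turntable or jar, and I did not measure those separately.
- **A check that disagreed:** A line fit of the tray's near edge in the top view gave −127 mm, where a seated tray should give −120 mm. I put this down to the tray's side wall and its shadow, because the outline fits and the force stall agreed with each other. I did not push again to confirm it.
- **Finger length:** The open fingertips sat about 40 mm behind the TCP, not 8 mm ahead as stated; the wrist and scene depth images both showed this. Because of that, my first push passed over the tray's wall without touching it. I then worked about 40 mm lower.

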